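# Load a battery module and bring the sensor over it

### The job

Take the battery module out of the rack and stand it upright in the cradle of the test fixture, its length between the tall walls, flat on the cradle's floor and set down, not dropped; the rack and the cradle leave different sides of it free, so put it down on the way (the rubber mat is kept clear for this) and take it again the other way. Then slide the sensor carriage along its rail until the sensor nozzle stands over the round pad in the middle of the module's top, and leave it there. Do not tip the module over, and leave the transformer, the solder reel, the multimeter and the flux jar where they are.

Things in the scene. Friction and masses are not known exactly. Their poses are not given: they have to be found in the camera images.
- module_mid (a point): Centre, half-way up, of the loose battery module: an upright block of six black cells between grey end plates, 66 long (x) x 50 wide (y) x 80 mm high (z up), flat sides, 0.3 to 0.5 kg. A round 32 mm aluminium pad marks the middle of its top. It starts in either bay of the rack, underside 6 mm above the bench; it is the taller block there. In the cradle its x lies along cradle x, either way round.
- rack: Fixed grey rack; origin under its centre. Two bays centred at y = -34 and 34 mm, floor 6 mm thick. Three walls (8 mm thick, 80 mm along x, top 90 mm above the bench) at y = -68, 0, 68 mm leave bays 60 mm wide, so contents can be taken only by their ends (module x runs along rack x). The ends are open above curbs at x = -41 and 41 mm, top 16 mm above the bench.
- mat: Fixed thin black rubber mat, 120 x 120 x 2 mm, kept clear as a place to put the module down; origin at the centre of its underside on the bench.
- cradle: Fixed grey cradle on the fixture plate; origin under its centre, 8 mm above the bench. Floor 4 mm thick. Tall end walls, 60 mm wide, at x = -41 and 41 mm, 74 mm clear between for the module's 66 mm length, with lips flared outward from 70 to 80 mm above origin. Low curbs (top 14 mm above origin) at y = -33 and 33 mm, 58 mm clear for its 50 mm width. Seated, module centre 44 mm above origin.
- sensor (a joint): Travel of the sensor carriage on its rail, 0 to 0.22 m, growing along +y of the fixture (and of the cradle: robot's left). Starts between 0 and 0.04; over the cradle it reads about 0.14 to 0.18, with free travel beyond. Friction about 2 N; it stays where it is left.
- sensor_grip (a point): Centre of the carriage's upright black grip: 46 mm along x, 16 mm thick along y (the rail's direction; axes are the cradle's), 44 mm high, this point 138 mm above the bench. It stands on a slim column and a grey block on the rail, at the far side of the 300 x 210 mm aluminium plate. An arm 14 mm wide, top 116 mm above the bench, reaches from under the grip 110 mm to -x, over the cradle's line.
- sensor_tip (a point): Centre of the lower face of the sensor nozzle, a dark upright cylinder 16 mm across at the end of the carriage's arm, 110 mm to -x of the grip, 99.5 mm above the bench: 7.5 mm above the top of the seated module. It moves with the carriage on a line over the middle of the cradle.
- transformer: Loose lower block with copper top, 60 x 48 x 46 mm, 0.6 kg, in the other bay of the rack; origin at the centre of its underside. To be left alone.
- solder_reel: Loose reel, 56 mm across, 40 mm high, standing behind the mat; origin at the centre of its underside. To be left alone.
- multimeter: Loose multimeter lying flat, 140 x 75 x 40 mm, beyond the rack; origin under its centre. To be left alone.
- flux_jar: Loose jar, 52 mm across, 60 mm high, at the far side; origin under its centre. To be left alone.

How it is judged:
On the way, in this order (a step that is already met when the one before it is completed fails the run):
1. the module stands upright on the cradle's floor, between its walls, let go (x of module_mid in the frame of cradle between -0.006 and 0.006 m and y of module_mid in the frame of cradle between -0.006 and 0.006 m and z of module_mid in the frame of cradle below 0.048 m and angle between module_mid's own z axis and vertical below 0.1 rad and angle between the x axis of module_mid and the x axis of cradle, either way round below 0.2 rad and contact force between module and the fingers below 0.3 N), for 0.2 s.
2. the sensor nozzle stands over the round pad of the seated module (all of step 1 and horizontal distance between sensor_tip and module_mid below 0.008 m), for 0.2 s.
At the end, for the whole second after the job is handed in: Module released, at rest, upright (0.1 rad) on the cradle floor (4 mm), its length along cradle x (0.2 rad), its centre within 6 mm of the cradle's in x and y; nozzle axis within 8 mm, level, of the middle of the module's top, carriage at rest (all of step 2 and linear speed of module below 0.02 m/s and velocity of joint sensor between -0.01 and 0.01 m/s); the robot touches nothing.
It fails at once if the module is tipped over (more than 0.6 rad) (angle between module_mid's own z axis and vertical above 0.6 rad).
It fails at once if the module is dropped into the cradle (faster than 0.5 m/s there) (horizontal distance between module_mid and cradle below 0.02 m and height (world z) of module_mid below 0.1 m and linear speed of module above 0.5 m/s).
It fails at once if the transformer, solder reel, multimeter or flux jar is moved by more than 40 mm (distance of any of transformer, solder_reel, multimeter, flux_jar from where it was at the start of the episode above 0.04 m).
It also fails if it takes over 64 s, if anything falls off the work surface, if the arm or the gripper's body presses on something with over 40 N, if the wrist force passes 120 N, or if a joint passes its speed limit or range.

### The arm

A 6-joint arm with a two-finger parallel gripper is mounted at the origin on the work surface. World frame = base frame: x ahead of the robot, y to its left, z up, the work surface at z = 0. Lengths are in m, angles in rad, forces in N, time in s.
With the tool pointing down it reaches from about 0.25 to 0.775 m from the base axis. Payload 4 kg.
Tool frame: the origin (TCP) lies on the centre line of the jaws, within the pads' length; the fingertips stand ahead of it and the grasp point (between the pads) lies 5 mm behind it (ctrl.tip_extent is the z of the fingertips in the tool frame, in m); z points along the fingers, y is the line along which they close (so a half turn about z gives the same grasp; the last joint's range is limited). The gripper opens to 94 mm and grips with 3 to 60 N. Pads are 16 mm wide; open, the fingers measure 119 mm over their backs; the gripper's body (75 mm by 177 mm) begins 78 mm behind the grasp point.
Start: joints at [-1.429, 0.087, 1.371, -0, 1.684, -0.103], TCP at [0.133, -0.534, 0.199] pointing down, gripper open.
Joint ranges: [-3.1, 3.1], [-0.76, 2.03], [0.27, 2.55], [-1.08, 4.22], [0.17, 2.65], [-2.57, 2.57]. Speed limits (rad/s): [2.79, 2.79, 3.14, 3.14, 3.14, 3.14].

### API

Orientations are given as a unit quaternion [x, y, z, w].
In Python, from rig import ctrl gives the robot as it stands.
- The arm moves only by the shell command python3 -m pendant 'ROWS' [FORCE]. ROWS is a JSON object of lists of equal length, an entry for each row: "travel": the shift along the tool's x, y, z scaled (see below), a list of three; "turn": the turn, a rotation vector about the tool's x, y, z scaled (see below), a list of three; "hand": the finger opening in mm, from 0 to 94. A call has 1 to 12 rows; each row is the pose to reach, as a shift and turn from the pose commanded when the call began, along the tool's axes at that moment, turning the shorter way round; what a row does not reach only later rows make up. The controller multiplies each number of a shift by 0.1 m and each number of a turn by 180 degrees. A row lasts 1/10 s, in which the tool goes at most 50 mm and 8.59 degrees, less where a joint would pass 70% of its speed; a pose out of reach is approached as far as the arm can. A call with a number of a shift or a turn outside -1 to 1 is refused whole. A call with a gripper value outside its range is refused whole. The fingers move at their own pace and stop on an object; FORCE is the grip in N (left out, the last holds). Time passes only in rows, so rows that repeat a pose let the fingers close. It gives the time, the measured TCP pose, the force, the opening and the grip force at its end, in the units of the state.
- ctrl.observe(): the state, without advancing time (a new reading comes with each control period).
- ctrl.snapshot(name): name is "side" or "top"; returns the picture (400x640x3 uint8, red, green, blue); there is no depth.
- ctrl.camera_model(name): a dict with "vertical_fov" (degrees; the focal length in pixels is half the picture's height over the tangent of half this angle, whatever the lens; pixels are square), "cx", "cy" (the principal point, pixels), "k1" (the pictures are not rectified: a ray, as slopes to the right and down, at radius r is drawn at 1 + k1 r^2 times it, then the intrinsics apply), "eye" and "rotation" of the camera in the world. Camera axes: x right, y down, z forward; pixel columns grow to the right and rows downward; lengths in m; the calibration is good to about 2 mm. A picture is of the moment at which its call begins. camera_model takes no time and is no camera call.
- ctrl.finish_job(): hands the job in; it is judged then, once.
The state is a dict: "time": time; "joints": joint angles; "joint_vel": joint speeds; "tau": joint torques, N m; "tool_pos": TCP position; "ee_rot": TCP orientation; "wrist_force": force on the tool from outside, world axes, zero at the start; "ft_torque": the same for the moment, N m; "grip_width": finger opening in m; "grip_force": force on a finger pad.
Only numpy, scipy, OpenCV 4.12 (cv2) and the standard library are available. Lean on these libraries where they do the work, as an engineer would, in place of code of your own. Each camera call takes 0.05 s, during which the arm holds its last target. There are 200 camera calls.

## Working session

There is one attempt and no reset: what is moved stays moved. The work goes in short steps, Python scripts to look and compute and a shell command to move; the robot and the scene stay as the last step left them, time stands still between calls to the robot, and variables do not carry over. Pictures are saved under pics/ and viewed, at most 12 in all, crops included, and the job is handed in when it is done.

```bash
ls; mkdir -p pics; python3 - <<'E'
from rig import ctrl
import cv2
for n in("side","top"):
    cv2.imwrite(f"pics/{n}0.png",ctrl.snapshot(n)[:,:,::-1]); print(n,ctrl.camera_model(n))
print(ctrl.observe(),ctrl.tip_extent)
E
```

```text
pics
side {'vertical_fov': 48.38804712309114, 'cx': 319.91142010167795, 'cy': 202.48487843869898, 'k1': -0.10096718635447818, 'eye': array([0.33448034, 0.71451566, 0.68389734]), 'rotation': array([-0.14394348,  0.88289888, -0.43993502,  0.07891143])}
top {'vertical_fov': 54.003110911202114, 'cx': 317.7735513185629, 'cy': 193.77667225867094, 'k1': -0.005948155612037288, 'eye': array([0.52659597, 0.03776322, 1.14725675]), 'rotation': array([ 0.71701388, -0.69628438,  0.03174438, -0.00845304])}
{'time': 0.1, 'joints': array([-1.42909274e+00,  8.78673735e-02,  1.37209850e+00,  5.33491999e-06,
        1.68362359e+00, -1.03102473e-01]), 'joint_vel': array([ 0.00134941, -0.00085423, -0.00314561, -0.00022064,  0.0003162 ,
       -0.00099372]), 'tau': array([ 2.66703799e-03, -3.41250515e+01, -3.03300619e+01,  7.20348931e-02,
        3.04604438e-02, -9.81642143e-05]), 'tool_pos': array([ 0.13322501, -0.53308696,  0.1975311 ]), 'ee_rot': array([ 9.92517566e-01,  1.22097844e-01, -1.66182302e-05, -9.98267990e-04]), 'wrist_force': array([-0.47654886,  0.65115209,  0.11053037]), 'ft_torque': array([-0.01617752, -0.02765055, -0.00535539]), 'grip_force': 0.0, 'grip_width': 0.0941810142419599} 0.014
```

View pics/top0.png

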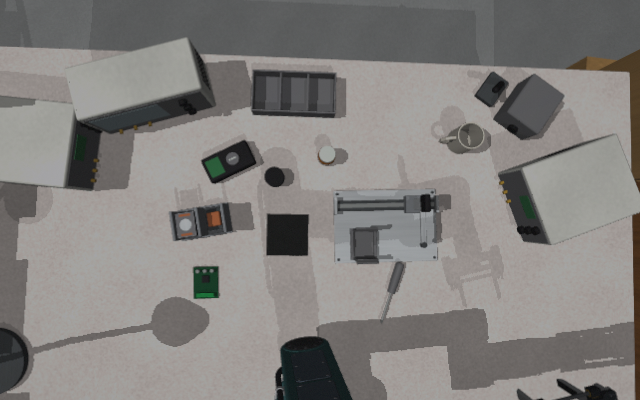

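View pics/side0.png

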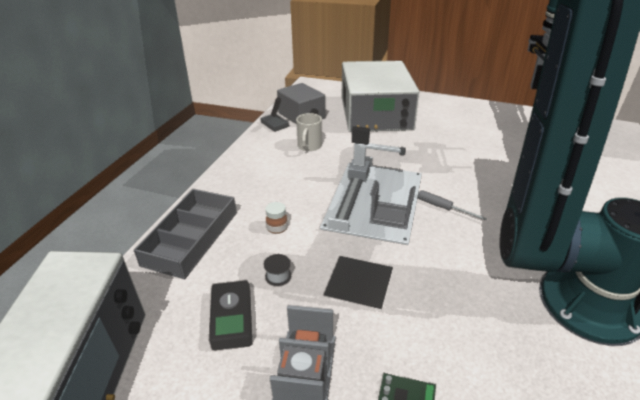

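The top view shows the module (round pad) at about (185,225) in the left bay, with the transformer at (214,219). The mat is at (287,235), the cradle at (365,243) and the carriage grip at (426,203). I'll enlarge the rack and cradle next.

```bash
cat > h.py <<'E'
import numpy as np, cv2
from scipy.spatial.transform import Rotation as R
from rig import ctrl
def ray(n,uv):
    c=ctrl.camera_model(n); f=200/np.tan(np.radians(c['vertical_fov']/2))
    d=(np.array(uv,float)-[c['cx'],c['cy']])/f; s=d.copy()
    for _ in range(20): s=d/(1+c['k1']*(s@s))
    return c['eye'],R.from_quat(c['rotation']).apply([*s,1])
def hit(n,uv,z):
    e,d=ray(n,uv); return e+d*(z-e[2])/d[2]
def pix(n,p):
    c=ctrl.camera_model(n); f=200/np.tan(np.radians(c['vertical_fov']/2))
    q=R.from_quat(c['rotation']).inv().apply(np.array(p)-c['eye']); s=q[:2]/q[2]
    return s*(1+c['k1']*(s@s))*f+[c['cx'],c['cy']]
E
python3 - <<'E'
from h import *
t=cv2.imread("pics/top0.png"); s=cv2.imread("pics/side0.png")
a=cv2.resize(t[190:250,160:240],(480,360),interpolation=2)
b=cv2.resize(t[180:270,325:445],(480,360),interpolation=2)
cv2.imwrite("pics/crop0.png",np.hstack([a,b])[:, :800] if 0 else np.vstack([a[:,:],b])[:600] if 0 else cv2.resize(np.hstack([a,b]),(800,300)))
g=cv2.cvtColor(t,6)
m=(g<40).astype('uint8'); m[:, :258]=0;m[:,315:]=0;m[:205]=0;m[262:]=0
c=max(cv2.findContours(m,0,2)[0],key=cv2.contourArea);r=cv2.minAreaRect(c);print("mat",r,[hit('top',p,.002).round(4) for p in cv2.boxPoints(r)],hit('top',r[0],.002))
E
```

```text
mat ((287.0, 234.5), (39.0, 40.0), 90.0) [array([0.5262, 0.1466, 0.002 ]), array([0.5295, 0.0306, 0.002 ]), array([0.4167, 0.0272, 0.002 ]), array([0.4138, 0.1426, 0.002 ])] [0.47141983 0.08683017 0.002     ]
```

View pics/crop0.png

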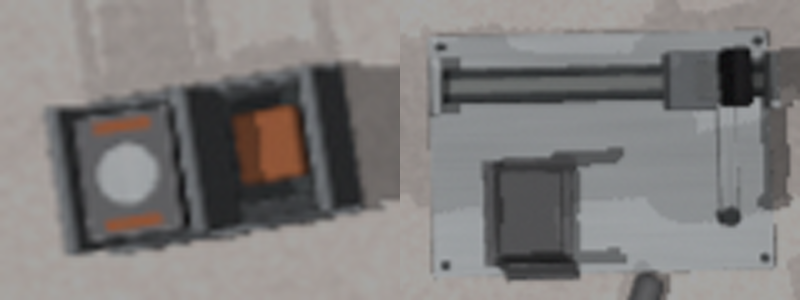

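The module's pad is at (185.4,224.8) in the top view, with orange bars at its ends. The cradle is centred near (367,244). Next I'll measure the module precisely and enlarge the cradle in both views.

```bash
python3 - <<'E'
from h import *
t=cv2.imread("pics/top0.png"); s=cv2.imread("pics/side0.png")
a=cv2.resize(t[215:275,340:390],(400,480),interpolation=2)
b=cv2.resize(s[170:230,360:410],(400,480),interpolation=2)
cv2.imwrite("pics/crop1.png",np.hstack([a,b]))
def ms(im,f,box):
    u0,v0,u1,v1=box; q=im[v0:v1,u0:u1].astype(int); m=f(q).astype('uint8')
    n,l,st,c=cv2.connectedComponentsWithStats(m)
    return [(st[i,4],c[i]+[u0,v0]) for i in range(1,n) if st[i,4]>3]
org=lambda q:(q[...,2]-q[...,0]>50)
wh=lambda q:(q.min(2)>150)
for n,im,bo,bw in(("top",t,(172,205,202,245),(176,215,195,235)),("side",s,(274,344,326,385),(286,350,316,372))):
    print(n)
    for k,f,bx in(("org",org,bo),("pad",wh,bw)):
        for ar,c in ms(im,f,bx): print(k,ar,c.round(2),hit(n,c,.086).round(4))
E
```

```text
top
org 23 [183.83 214.65] [0.5208 0.3601 0.086 ]
org 22 [186.23 234.  ] [0.4695 0.3513 0.086 ]
pad 92 [185.05 224.09] [0.4958 0.3557 0.086 ]
side
org 59 [284.31 358.66] [0.5219 0.3596 0.086 ]
org 59 [317.64 362.97] [0.4707 0.3504 0.086 ]
pad 316 [300.94 360.88] [0.4962 0.355  0.086 ]
```

View pics/crop1.png

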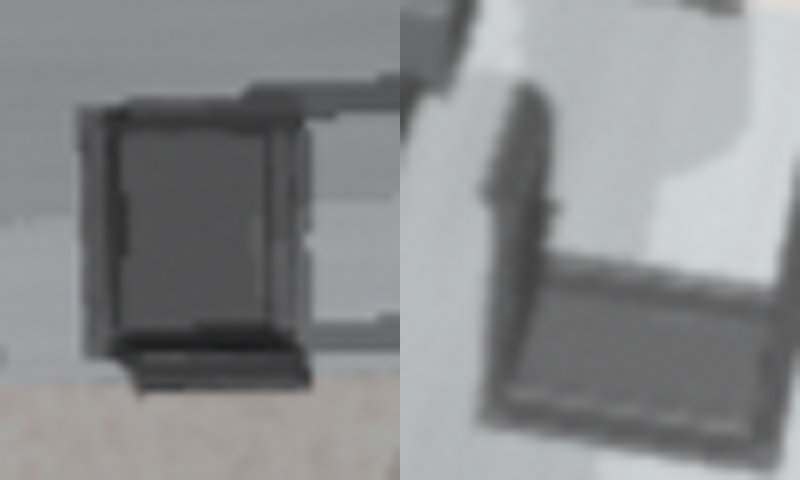

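```bash
python3 - <<'E'
from h import *
t=cv2.imread("pics/top0.png"); s=cv2.imread("pics/side0.png")
T=lambda x,y:(x/8-.5+340,y/8-.5+215)
S=lambda x,y:(( x-400)/8-.5+360,y/8-.5+170)
P=lambda n,nm,uv,z:print(nm,hit(n,uv,z).round(4))
P('top','L curb outer bot',T(80,230),.008);P('top','R curb outer top',T(310,230),.022);P('top','R curb floor edge',T(270,230),.012)
P('top','far lip',T(210,100),.088);P('top','near lip',T(220,390),.088);P('top','near floor edge',T(200,335),.012)
P('top','nearlip L',T(140,385),.088);P('top','nearlip R',T(312,385),.088)
P('side','+y curb top outer R',S(770,440),.022);P('side','+y curb out L',S(520,405),.022)
P('side','-y curb inner floor L',S(550,275),.012);P('side','-y curb inner R',S(770,310),.012)
# screws from crop0 right panel (scale 10/3)
for x,y in((441,46),(760,40),(765,257),(445,266)): P('top','screw',((x-400)*.3-.5+325,y*.3-.5+180),.008)
# grip top
for n,im,(u0,v0,u1,v1) in(('top',t,(412,190,440,216)),('side',s,(345,120,376,146)),('top',t,(415,236,432,250))):
    g=cv2.cvtColor(im[v0:v1,u0:u1],6); m=(g<45).astype('uint8')
    k,l,st,c=cv2.connectedComponentsWithStats(m); i=1+st[1:,4].argmax(); print(n,st[i]+[u0,v0,0,0,0],c[i]+[u0,v0],hit(n,c[i]+[u0,v0],.16).round(4),hit(n,c[i]+[u0,v0],.138).round(4),hit(n,c[i]+[u0,v0],.12).round(4))
b=cv2.resize(s[120:200,340:420],(560,560),interpolation=2); a=cv2.resize(t[185:265,405:445],(240,480),interpolation=2)
o=np.zeros((560,800,3),'uint8');o[:,:560]=b;o[:480,560:]=a;cv2.imwrite('pics/crop2.png',o)
E
```

```text
L curb outer bot [ 0.4513 -0.0948  0.008 ]
R curb outer top [ 0.4544 -0.1759  0.022 ]
R curb floor edge [ 0.4534 -0.1633  0.012 ]
far lip [ 0.5014 -0.1286  0.088 ]
near lip [ 0.4043 -0.134   0.088 ]
near floor edge [ 0.4151 -0.1387  0.012 ]
nearlip L [ 0.4053 -0.107   0.088 ]
nearlip R [ 0.4067 -0.1651  0.088 ]
+y curb top outer R [ 0.4103 -0.0975  0.022 ]
+y curb out L [ 0.4832 -0.0909  0.022 ]
-y curb inner floor L [ 0.4914 -0.1687  0.012 ]
-y curb inner R [ 0.4226 -0.1721  0.012 ]
screw [ 0.5951 -0.0543  0.008 ]
screw [ 0.6089 -0.3361  0.008 ]
screw [ 0.419  -0.3428  0.008 ]
screw [ 0.4044 -0.0626  0.008 ]
top [420 195  15  17 182] [426.10989011 203.13736264] [ 0.5678 -0.2701  0.16  ] [ 0.5687 -0.277   0.138 ] [ 0.5695 -0.2826  0.12  ]Traceback (most recent call last):
  File "<stdin>", line 16, in <module>
ValueError: attempt to get argmax of an empty sequence
```

```bash
cat >> h.py <<'E'
def st():
    o=ctrl.observe(); r=R.from_quat(o['ee_rot']); y=r.apply([0,1,0])
    return o,r,np.degrees(np.arctan2(y[1],y[0]))
def goal(p,alpha):
    "travel and turn for TCP p, tool y at world angle alpha (deg), pointing down"
    o,r,a=st(); b=np.radians(alpha); Y=np.array([np.cos(b),np.sin(b),0]); Z=np.array([0,0,-1]); X=np.cross(Y,Z)
    q=R.from_matrix(np.stack([X,Y,Z],1))
    print('at',o['tool_pos'].round(4),'alpha %.1f'%a,'t',o['time'],'w %.4f g %.1f'%(o['grip_width'],o['grip_force']),'F',o['wrist_force'].round(1))
    print('travel',(r.inv().apply(np.array(p)-o['tool_pos'])/.1).round(3),'turn',((r.inv()*q).as_rotvec()/np.pi).round(4))
E
p="python3 -m pendant"
python3 -m pendant '{"travel":[[0,0,-0.5],[0,0,-1],[0,0,-1]],"turn":[[0,0,0.04],[0,0,0.078],[0,0,0.078]],"hand":[94,94,94]}'
python3 -m pendant '{"travel":[[0.5,-0.5,0],[1,-1,0],[1,-1,0],[1,-1,0]],"turn":[[0,0,0],[0,0,0],[0,0,0],[0,0,0]],"hand":[94,94,94,94]}'
python3 - <<'E'
from h import *
goal((.333,-.334,.298),-90)
E
```

```text
time: 0.4
tool_pos: [0.1336, -0.5358, 0.3066]
ee_rot: [1.0, -0.001, 0.001, 0.007]
wrist_force: [0.3, -0.5, 0.8]
grip_width: 0.094
grip_force: 0.0
time: 0.8
tool_pos: [0.2362, -0.4306, 0.2989]
ee_rot: [1.0, 0.003, 0.001, -0.0]
wrist_force: [-0.8, -0.1, -0.1]
grip_width: 0.0944
grip_force: 0.0
at [ 0.2362 -0.4306  0.2989] alpha -89.6 t 0.8 w 0.0944 g 0.0 F [-0.8 -0.1 -0.1]
travel [ 0.975 -0.959  0.011] turn [-0.0001 -0.0005  0.0021]
```

```bash
python3 -m pendant '{"travel":[[0.5,-0.5,0],[1,-1,0],[1,-1,0]],"turn":[[0,0,0],[0,0,0],[0,0,0]],"hand":[94,94,94]}' >/dev/null
python3 -m pendant '{"travel":[[0.35,-0.5,0],[0.7,-1,0],[0.7,-1,0]],"turn":[[0,0,0],[0,0,0],[0,0,0]],"hand":[94,94,94]}' >/dev/null
for i in 1 2 3 4; do python3 -m pendant '{"travel":[[0,-0.5,0],[0,-1,0],[0,-1,0]],"turn":[[0,0,0],[0,0,0],[0,0,0]],"hand":[94,94,94]}' >/dev/null; done
python3 -m pendant '{"travel":[[0.2,-0.5,0],[0.4,-1,0],[0.4,-1,0]],"turn":[[0,0,0],[0,0,0],[0,0,0]],"hand":[94,94,94]}' >/dev/null
python3 - <<'E'
from h import *
goal((.496,.355,.20),10)
E
```

```text
at [0.4458 0.2672 0.2958] alpha -89.9 t 2.9 w 0.0940 g 0.0 F [0.2 0.  0.1]
travel [ 0.505 -0.879  0.955] turn [-5.000e-04  1.200e-03 -5.552e-01]
```

```bash
python3 -m pendant '{"travel":[[0.25,-0.44,0.3],[0.5,-0.88,0.6],[0.5,-0.88,0.95],[0.5,-0.88,0.95],[0.5,-0.88,0.95],[0.5,-0.88,0.95],[0.5,-0.88,0.95],[0.5,-0.88,0.95],[0.5,-0.88,0.95],[0.5,-0.88,0.95],[0.5,-0.88,0.95],[0.5,-0.88,0.95]],"turn":[[0,0,-0.555],[0,0,-0.555],[0,0,-0.555],[0,0,-0.555],[0,0,-0.555],[0,0,-0.555],[0,0,-0.555],[0,0,-0.555],[0,0,-0.555],[0,0,-0.555],[0,0,-0.555],[0,0,-0.555]],"hand":[94,94,94,94,94,94,94,94,94,94,94,94]}' 
python3 - <<'E'
from h import *
goal((.496,.355,.12),10)
for n in('top','side'): cv2.imwrite(f'pics/{n}1.png',ctrl.snapshot(n)[:,:,::-1])
a=cv2.imread('pics/side1.png')[250:400,220:400];b=cv2.imread('pics/top1.png')[170:270,140:240]
o=np.zeros((400,800,3),'uint8');o[:333,:400]=cv2.resize(a,(400,333));o[:,400:]=cv2.resize(b,(400,400));cv2.imwrite('pics/v1.png',o)
E
```

```text
time: 4.1
tool_pos: [0.4955, 0.3508, 0.2032]
ee_rot: [0.643, 0.766, -0.001, 0.001]
wrist_force: [0.6, -0.1, -0.0]
grip_width: 0.0937
grip_force: 0.0
at [0.4955 0.3508 0.2032] alpha 10.0 t 4.1 w 0.0937 g 0.0 F [ 0.6 -0.1 -0. ]
travel [0.042 0.012 0.832] turn [-0.0001  0.0006 -0.    ]
```

View pics/v1.png

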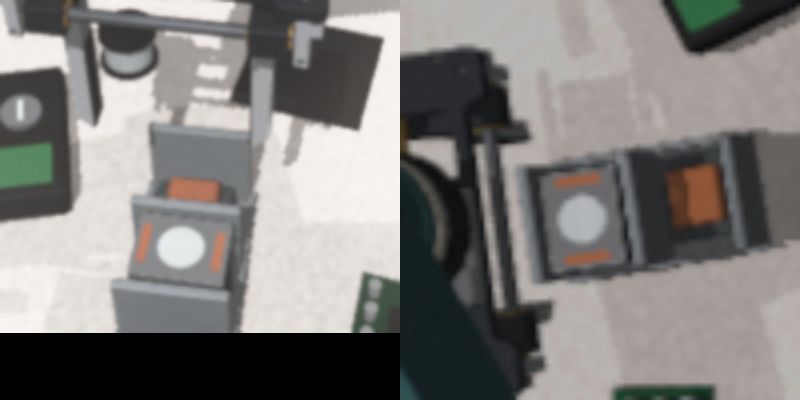

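The jaws stand aligned over the module's two ends and the bay is clear, so I'm descending.

```bash
python3 -m pendant '{"travel":[[0.04,0.01,0.3],[0.04,0.01,0.6],[0.04,0.01,0.9],[0.04,0.01,0.9]],"turn":[[0,0,0],[0,0,0],[0,0,0],[0,0,0]],"hand":[94,94,94,94]}' 
python3 -m pendant '{"travel":[[0,0,0.2],[0,0,0.4],[0,0,0.63],[0,0,0.63]],"turn":[[0,0,0],[0,0,0],[0,0,0],[0,0,0]],"hand":[94,94,94,94]}' 
python3 -m pendant '{"travel":[[0,0,0],[0,0,0],[0,0,0],[0,0,0],[0,0,0],[0,0,0],[0,0,0],[0,0,0]],"turn":[[0,0,0],[0,0,0],[0,0,0],[0,0,0],[0,0,0],[0,0,0],[0,0,0],[0,0,0]],"hand":[55,55,55,55,55,55,55,55]}' 25
```

```text
time: 4.6
tool_pos: [0.4919, 0.3547, 0.1078]
ee_rot: [0.645, 0.764, -0.005, -0.001]
wrist_force: [-0.7, 0.3, -0.9]
grip_width: 0.094
grip_force: 0.0
time: 5.0
tool_pos: [0.493, 0.3563, 0.0485]
ee_rot: [0.644, 0.765, -0.003, -0.001]
wrist_force: [-0.3, 0.3, 0.1]
grip_width: 0.094
grip_force: 0.0
time: 5.8
tool_pos: [0.4944, 0.3588, 0.0521]
ee_rot: [0.644, 0.765, 0.001, 0.0]
wrist_force: [-0.8, -0.5, 5.9]
grip_width: 0.0656
grip_force: 25.0
```

```bash
python3 -m pendant '{"travel":[[0,0,-0.1],[0,0,-0.3],[0,0,-0.6],[0,0,-0.9],[0,0,-0.9]],"turn":[[0,0,0],[0,0,0],[0,0,0],[0,0,0],[0,0,0]],"hand":[55,55,55,55,55]}' 
python3 -m pendant '{"travel":[[0,0,-0.2],[0,0,-0.4],[-0.3,0,-0.4],[-0.6,0,-0.4],[-0.9,0,-0.4],[-0.9,0,-0.4]],"turn":[[0,0,0],[0,0,0],[0,0,0],[0,0,0],[0,0,0],[0,0,0]],"hand":[55,55,55,55,55,55]}' 
python3 - <<'E'
from h import *
goal((.471,.087,.15),3)
E
```

```text
time: 6.3
tool_pos: [0.496, 0.3598, 0.1452]
ee_rot: [0.644, 0.765, 0.004, 0.001]
wrist_force: [1.2, 0.7, -2.8]
grip_width: 0.0656
grip_force: 25.0
time: 6.9
tool_pos: [0.509, 0.2659, 0.1776]
ee_rot: [0.645, 0.764, -0.003, -0.0]
wrist_force: [0.3, 0.3, -4.0]
grip_width: 0.0659
grip_force: 25.0
at [0.509  0.2659 0.1776] alpha 9.6 t 6.9 w 0.0659 g 25.0 F [ 0.3  0.3 -4. ]
travel [-1.699 -0.673  0.285] turn [-0.0013  0.0012  0.0369]
```

```bash
python3 -m pendant '{"travel":[[-0.3,-0.1,0],[-0.6,-0.22,0],[-0.9,-0.34,0],[-0.9,-0.34,0]],"turn":[[0,0,0.037],[0,0,0.037],[0,0,0.037],[0,0,0.037]],"hand":[55,55,55,55]}' 
python3 - <<'E'
from h import *
goal((.471,.087,.1),3)
E
```

```text
time: 7.3
tool_pos: [0.4897, 0.1724, 0.1784]
ee_rot: [0.688, 0.726, -0.002, -0.0]
wrist_force: [-0.6, 0.5, -3.7]
grip_width: 0.0656
grip_force: 25.0
at [0.4897 0.1724 0.1784] alpha 3.0 t 7.3 w 0.0656 g 25.0 F [-0.6  0.5 -3.7]
travel [-0.841 -0.229  0.787] turn [-0.0012  0.0008  0.0002]
```

```bash
python3 -m pendant '{"travel":[[-0.3,-0.1,0],[-0.6,-0.2,0.2],[-0.84,-0.23,0.5],[-0.84,-0.23,0.8],[-0.84,-0.23,0.8],[-0.84,-0.23,0.8]],"turn":[[0,0,0],[0,0,0],[0,0,0],[0,0,0],[0,0,0],[0,0,0]],"hand":[55,55,55,55,55,55]}' 
python3 -m pendant '{"travel":[[0,0,0.15],[0,0,0.3],[0,0,0.4],[0,0,0.43],[0,0,0.45],[0,0,0.45]],"turn":[[0,0,0],[0,0,0],[0,0,0],[0,0,0],[0,0,0],[0,0,0]],"hand":[55,55,55,55,55,55]}' 
python3 - <<'E'
from h import *
goal((.471,.087,.048),3)
E
```

```text
time: 7.9
tool_pos: [0.4723, 0.0909, 0.0995]
ee_rot: [0.687, 0.727, -0.001, -0.001]
wrist_force: [0.3, 0.3, -2.9]
grip_width: 0.0661
grip_force: 25.0
time: 8.5
tool_pos: [0.4736, 0.0903, 0.0563]
ee_rot: [0.687, 0.727, 0.0, 0.0]
wrist_force: [0.4, 0.2, -4.2]
grip_width: 0.0657
grip_force: 25.0
at [0.4736 0.0903 0.0563] alpha 3.2 t 8.5 w 0.0657 g 25.0 F [ 0.4  0.2 -4.2]
travel [-0.031 -0.028  0.083] turn [0.0004 0.     0.0014]
```

```bash
python3 -m pendant '{"travel":[[0,0,0.03],[0,0,0.05],[0,0,0.07],[0,0,0.07]],"turn":[[0,0,0],[0,0,0],[0,0,0],[0,0,0]],"hand":[55,55,55,55]}'
python3 -m pendant '{"travel":[[0,0,0.01],[0,0,0.02],[0,0,0.02]],"turn":[[0,0,0],[0,0,0],[0,0,0]],"hand":[55,55,55]}'
```

```text
time: 8.9
tool_pos: [0.4729, 0.09, 0.0484]
ee_rot: [0.687, 0.727, -0.0, -0.0]
wrist_force: [-0.1, -0.4, -3.8]
grip_width: 0.0655
grip_force: 25.0
time: 9.2
tool_pos: [0.473, 0.0901, 0.0481]
ee_rot: [0.687, 0.727, 0.0, 0.0]
wrist_force: [-3.6, 0.6, 5.5]
grip_width: 0.0655
grip_force: 25.0
```

```bash
python3 -m pendant '{"travel":[[0,0,0],[0,0,0],[0,0,0],[0,0,0],[0,0,-0.2],[0,0,-0.5],[0,0,-0.9],[0,0,-0.9]],"turn":[[0,0,0],[0,0,0],[0,0,0],[0,0,0],[0,0,0],[0,0,0],[0,0,0],[0,0,0]],"hand":[94,94,94,94,94,94,94,94]}'
python3 -m pendant '{"travel":[[0,0,0],[0,0,0],[0,0,0],[0,0,0],[0,0,0],[0,0,0],[0,0,0],[0,0,0],[0,0,0],[0,0,0],[0,0,0],[0,0,0]],"turn":[[0,0,0.5],[0,0,0.5],[0,0,0.5],[0,0,0.5],[0,0,0.5],[0,0,0.5],[0,0,0.5],[0,0,0.5],[0,0,0.5],[0,0,0.5],[0,0,0.5],[0,0,0.5]],"hand":[94,94,94,94,94,94,94,94,94,94,94,94]}'
python3 - <<'E'
from h import *
goal((.473,.090,.06),-86.8)
for n in('top','side'): cv2.imwrite(f'pics/{n}2.png',ctrl.snapshot(n)[:,:,::-1])
a=cv2.imread('pics/side2.png')[210:310,300:420];b=cv2.imread('pics/top2.png')[190:290,240:340]
o=np.zeros((400,880,3),'uint8');o[:400,:480]=cv2.resize(a,(480,400));o[:,480:]=cv2.resize(b,(400,400));cv2.imwrite('pics/v2.png',o[:,:800])
E
```

```text
time: 10.0
tool_pos: [0.4769, 0.0904, 0.1429]
ee_rot: [0.687, 0.727, 0.004, 0.004]
wrist_force: [0.7, -0.2, -0.1]
grip_width: 0.0941
grip_force: 0.0
time: 11.2
tool_pos: [0.4727, 0.09, 0.1357]
ee_rot: [1.0, 0.028, -0.0, 0.0]
wrist_force: [-0.6, 0.2, 1.1]
grip_width: 0.094
grip_force: 0.0
at [0.4727 0.09   0.1357] alpha -86.8 t 11.2 w 0.0940 g 0.0 F [-0.6  0.2  1.1]
travel [0.003 0.    0.757] turn [0.     0.0003 0.0002]
```

View pics/v2.png

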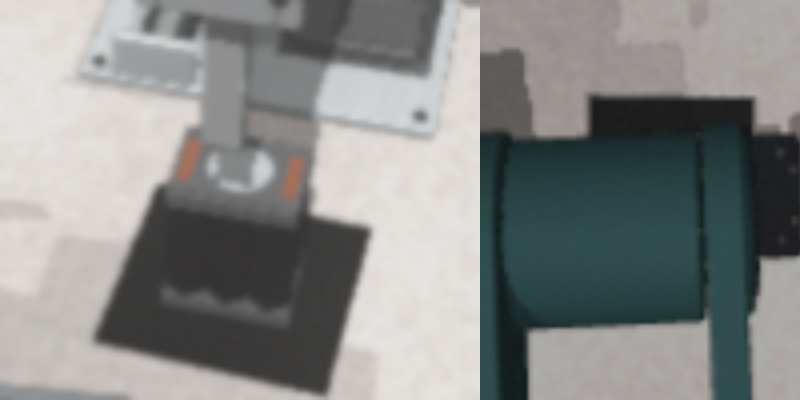

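The module stands upright on the mat, with its bars at about (347,250) and (373,254) in the side view. I'm going down to take it by its long sides.

```bash
python3 - <<'E'
from h import *
print(hit('side',(346.6,249.6),.082),hit('side',(373.1,253.6),.082))
E
python3 -m pendant '{"travel":[[0,0,0.25],[0,0,0.5],[0,0,0.7],[0,0,0.8],[0,0,0.8]],"turn":[[0,0,0],[0,0,0],[0,0,0],[0,0,0],[0,0,0]],"hand":[94,94,94,94,94]}' 
python3 -m pendant '{"travel":[[0,0,0],[0,0,0],[0,0,0],[0,0,0],[0,0,0],[0,0,0],[0,0,0],[0,0,0]],"turn":[[0,0,0],[0,0,0],[0,0,0],[0,0,0],[0,0,0],[0,0,0],[0,0,0],[0,0,0]],"hand":[40,40,40,40,40,40,40,40]}' 25
```

```text
[0.50084264 0.08893059 0.082     ] [0.44839693 0.08396556 0.082     ]
time: 11.8
tool_pos: [0.4717, 0.09, 0.0549]
ee_rot: [1.0, 0.028, -0.002, 0.0]
wrist_force: [-1.1, -0.1, -0.2]
grip_width: 0.0941
grip_force: 0.0
time: 12.6
tool_pos: [0.4734, 0.0892, 0.0571]
ee_rot: [1.0, 0.028, 0.0, 0.001]
wrist_force: [-1.0, -4.3, 2.6]
grip_width: 0.0496
grip_force: 25.0
```

```bash
python3 -m pendant '{"travel":[[0,0,-0.1],[0,0,-0.3],[0,0,-0.6],[0,0,-0.95],[0,0,-0.95]],"turn":[[0,0,0],[0,0,0],[0,0,0],[0,0,0],[0,0,0]],"hand":[40,40,40,40,40]}' 
python3 -m pendant '{"travel":[[0,0.2,-0.3],[0,0.5,-0.4],[0,0.75,-0.4],[0,0.95,-0.4],[0,0.95,-0.4]],"turn":[[0,0,0],[0,0,0],[0,0,0],[0,0,0],[0,0,0]],"hand":[40,40,40,40,40]}' 
python3 - <<'E'
from h import *
goal((.4525,-.136,.19),-87.2)
E
```

```text
time: 13.1
tool_pos: [0.4759, 0.0911, 0.1564]
ee_rot: [1.0, 0.028, 0.005, -0.001]
wrist_force: [1.1, -0.5, -3.4]
grip_width: 0.05
grip_force: 24.9
time: 13.6
tool_pos: [0.4773, -0.0063, 0.1888]
ee_rot: [1.0, 0.027, -0.002, -0.0]
wrist_force: [-0.3, 0.6, -4.1]
grip_width: 0.0499
grip_force: 24.9
at [ 0.4773 -0.0063  0.1888] alpha -87.0 t 13.6 w 0.0499 g 24.9 F [-0.3  0.6 -4.1]
travel [-0.317  1.282 -0.011] turn [-0.0002  0.0013  0.0014]
```

```bash
python3 -m pendant '{"travel":[[-0.1,0.3,0],[-0.2,0.6,0],[-0.3,0.9,0],[-0.32,0.95,0],[-0.32,0.95,0]],"turn":[[0,0,0],[0,0,0],[0,0,0],[0,0,0],[0,0,0]],"hand":[40,40,40,40,40]}' >/dev/null
python3 -m pendant '{"travel":[[0,0.15,0],[0,0.33,0],[0,0.33,0],[0,0.33,0],[0,0.33,0]],"turn":[[0,0,0],[0,0,0],[0,0,0],[0,0,0],[0,0,0]],"hand":[40,40,40,40,40]}' >/dev/null
python3 - <<'E'
from h import *
goal((.4525,-.136,.15),-87.2)
for n in('top','side'): cv2.imwrite(f'pics/{n}3.png',ctrl.snapshot(n)[:,:,::-1])
b=cv2.imread('pics/side3.png')[110:235,330:430]
cv2.imwrite('pics/v3.png',cv2.resize(b,(480,600),interpolation=2))
E
```

```text
at [ 0.4537 -0.1335  0.1913] alpha -86.7 t 14.6 w 0.0498 g 24.9 F [ 0.4 -0.4 -4.7]
travel [-0.013  0.025  0.413] turn [-0.0002  0.0001  0.0027]
```

View pics/v3.png

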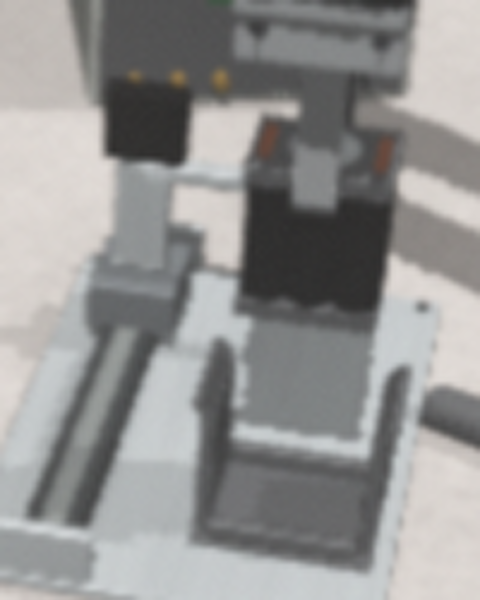

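```bash
python3 - <<'E'
from h import *
c=lambda x,y:(330+x/4.8-.5,110+y/4.8-.5)
for x,y,z in((222,342,.088),(400,372,.088),(207,395,.088),(372,430,.088),(240,308,.135),(378,325,.135),(232,452,.012),(370,472,.012),(210,520,.012),(365,548,.012),(268,140,.215),(384,154,.215)): print((x,y),hit('side',c(x,y),z).round(4))
print(((pix('side',(.4525,-.136,.088))-[329.5,109.5])*4.8).round(0), ((pix('side',(.4525,-.136,.012))-[329.5,109.5])*4.8).round(0))
# cradle grey mask along rows: transitions at mid floor
s=cv2.imread('pics/side0.png').mean(2)
for v in(206,209,212,215): print(v,s[v,366:412].round().astype(int))
E
```

```text
(222, 342) [ 0.4998 -0.1564  0.088 ]
(400, 372) [ 0.4112 -0.1578  0.088 ]
(207, 395) [ 0.4963 -0.1099  0.088 ]
(372, 430) [ 0.4159 -0.1063  0.088 ]
(240, 308) [ 0.4851 -0.118   0.135 ]
(378, 325) [ 0.4211 -0.1237  0.135 ]
(232, 452) [ 0.4926 -0.1693  0.012 ]
(370, 472) [ 0.421  -0.1744  0.012 ]
(210, 520) [ 0.4904 -0.1107  0.012 ]
(365, 548) [ 0.4125 -0.1127  0.012 ]
(268, 140) [ 0.4817 -0.1364  0.215 ]
(384, 154) [ 0.4295 -0.1399  0.215 ]
[308. 381.] [295. 504.]
206 [185 186 186 180 162 125 100  90  78  69  71  87  97  99  98  96  95  96
  95  95  93  94  93  92  93  95  99 100 104 104 104 106 114 122 127 129
 129 126 128 131 119 101  94  92  92 138]
209 [187 185 185 177 152 116  96  90  79  73  88 101 106 109 108 107 107 106
 107 107 107 107 107 108 108 111 112 112 112 112 112 108 105 103 100 100
  98  97  97  97  90  91  92  95 106 158]
212 [184 183 183 176 143 109  91  84  78  86 101 105 106 107 107 109 107 109
 107 107 108 107 108 107 108 106 107 108 108 108 108 108 107 107 109 109
 108 106 106 103  98  94  92  94 135 191]
215 [182 182 183 175 143 107  91  83  87 100 105 108 107 106 108 108 107 108
 108 109 107 107 108 108 107 107 107 109 106 107 108 107 109 108 108 108
 108 109 103  91  89  94  98 132 189 206]
```

```bash
python3 - <<'E'
from h import *
s=cv2.imread('pics/side0.png').mean(2);t=cv2.imread('pics/top0.png').mean(2)
for u in(386,392): print('side u',u,[(v,int(s[v,u]),hit('side',(u,v),.012)[1].round(3),hit('side',(u,v),.022)[1].round(3)) for v in range(198,230)])
print('top v243',[(u,int(t[243,u]),hit('top',(u,243),.012)[1].round(3),hit('top',(u,243),.022)[1].round(3)) for u in range(347,381)])
E
```

```text
side u 386 [(198, 185, np.float64(-0.199), np.float64(-0.185)), (199, 185, np.float64(-0.195), np.float64(-0.181)), (200, 185, np.float64(-0.191), np.float64(-0.177)), (201, 178, np.float64(-0.187), np.float64(-0.173)), (202, 150, np.float64(-0.182), np.float64(-0.169)), (203, 120, np.float64(-0.178), np.float64(-0.165)), (204, 108, np.float64(-0.174), np.float64(-0.161)), (205, 99, np.float64(-0.17), np.float64(-0.157)), (206, 93, np.float64(-0.166), np.float64(-0.153)), (207, 99, np.float64(-0.162), np.float64(-0.149)), (208, 106, np.float64(-0.158), np.float64(-0.145)), (209, 106, np.float64(-0.154), np.float64(-0.141)), (210, 107, np.float64(-0.15), np.float64(-0.137)), (211, 107, np.float64(-0.146), np.float64(-0.133)), (212, 108, np.float64(-0.142), np.float64(-0.13)), (213, 107, np.float64(-0.138), np.float64(-0.126)), (214, 107, np.float64(-0.135), np.float64(-0.122)), (215, 106, np.float64(-0.131), np.float64(-0.118)), (216, 107, np.float64(-0.127), np.float64(-0.114)), (217, 107, np.float64(-0.123), np.float64(-0.111)), (218, 106, np.float64(-0.119), np.float64(-0.107)), (2
[... 3270 characters left out ...]
loat64(-0.145), np.float64(-0.144)), (368, 83, np.float64(-0.148), np.float64(-0.146)), (369, 82, np.float64(-0.151), np.float64(-0.149)), (370, 81, np.float64(-0.154), np.float64(-0.152)), (371, 88, np.float64(-0.157), np.float64(-0.155)), (372, 91, np.float64(-0.16), np.float64(-0.158)), (373, 67, np.float64(-0.163), np.float64(-0.161)), (374, 78, np.float64(-0.165), np.float64(-0.164)), (375, 82, np.float64(-0.168), np.float64(-0.167)), (376, 77, np.float64(-0.171), np.float64(-0.169)), (377, 99, np.float64(-0.174), np.float64(-0.172)), (378, 105, np.float64(-0.177), np.float64(-0.175)), (379, 146, np.float64(-0.18), np.float64(-0.178)), (380, 158, np.float64(-0.183), np.float64(-0.181))]
```

```bash
python3 -m pendant '{"travel":[[0,-0.02,0],[0,-0.02,0.15],[0,-0.02,0.3],[0,-0.02,0.45],[0,-0.02,0.55],[0,-0.02,0.65],[0,-0.02,0.65]],"turn":[[0,0,0.003],[0,0,0.003],[0,0,0.003],[0,0,0.003],[0,0,0.003],[0,0,0.003],[0,0,0.003]],"hand":[40,40,40,40,40,40,40]}' 
python3 -m pendant '{"travel":[[0,0,0.1],[0,0,0.2],[0,0,0.3],[0,0,0.35],[0,0,0.35]],"turn":[[0,0,0],[0,0,0],[0,0,0],[0,0,0],[0,0,0]],"hand":[40,40,40,40,40]}' 
python3 - <<'E'
from h import *
goal((.4535,-.1315,.067),-87.2)
for n in('top','side'): cv2.imwrite(f'pics/{n}4.png',ctrl.snapshot(n)[:,:,::-1])
b=cv2.imread('pics/side4.png')[135:235,350:430]
cv2.imwrite('pics/v4.png',cv2.resize(b,(480,600),interpolation=2))
E
```

```text
time: 15.4
tool_pos: [0.4523, -0.1318, 0.1245]
ee_rot: [1.0, 0.023, -0.002, -0.001]
wrist_force: [-0.4, 0.1, -3.8]
grip_width: 0.0499
grip_force: 24.9
time: 15.9
tool_pos: [0.4527, -0.132, 0.0903]
ee_rot: [1.0, 0.023, -0.001, -0.0]
wrist_force: [0.2, -0.2, -4.1]
grip_width: 0.0497
grip_force: 24.9
at [ 0.4527 -0.132   0.0903] alpha -87.3 t 15.9 w 0.0497 g 24.9 F [ 0.2 -0.2 -4.1]
travel [ 0.009 -0.005  0.233] turn [-0.0003  0.0007 -0.0006]
```

View pics/v4.png

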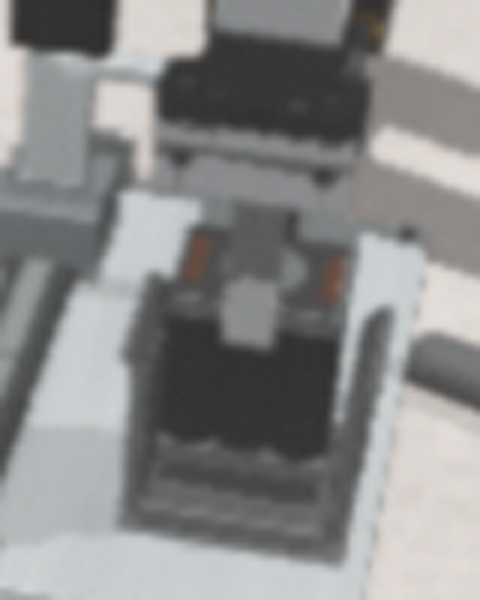

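The module is between the tall walls with no side force. I'm lowering it the last 23 mm in small steps.

```bash
python3 -m pendant '{"travel":[[0.01,0,0.05],[0.01,0,0.1],[0.01,0,0.13],[0.01,0,0.16],[0.01,0,0.16]],"turn":[[0,0,0],[0,0,0],[0,0,0],[0,0,0],[0,0,0]],"hand":[40,40,40,40,40]}' 
python3 -m pendant '{"travel":[[0,0,0.02],[0,0,0.04],[0,0,0.06],[0,0,0.06],[0,0,0.06]],"turn":[[0,0,0],[0,0,0],[0,0,0],[0,0,0],[0,0,0]],"hand":[40,40,40,40,40]}'
```

```text
time: 16.5
tool_pos: [0.454, -0.1322, 0.0749]
ee_rot: [1.0, 0.023, -0.001, -0.0]
wrist_force: [0.7, 0.2, -4.4]
grip_width: 0.0503
grip_force: 24.9
time: 17.0
tool_pos: [0.4545, -0.1323, 0.0695]
ee_rot: [1.0, 0.023, -0.0, 0.0]
wrist_force: [-0.4, 0.2, -4.2]
grip_width: 0.0499
grip_force: 24.9
```

```bash
python3 -m pendant '{"travel":[[0,0,0.01],[0,0,0.02],[0,0,0.025],[0,0,0.025]],"turn":[[0,0,0],[0,0,0],[0,0,0],[0,0,0]],"hand":[40,40,40,40]}' 
python3 -m pendant '{"travel":[[0,0,0.01],[0,0,0.01],[0,0,0.01]],"turn":[[0,0,0],[0,0,0],[0,0,0]],"hand":[40,40,40]}'
```

```text
time: 17.4
tool_pos: [0.4545, -0.1323, 0.0671]
ee_rot: [1.0, 0.023, 0.0, 0.0]
wrist_force: [0.5, 0.4, -4.4]
grip_width: 0.0498
grip_force: 24.9
time: 17.7
tool_pos: [0.4548, -0.1324, 0.067]
ee_rot: [1.0, 0.023, 0.0, 0.0]
wrist_force: [-1.3, 0.4, 3.0]
grip_width: 0.0497
grip_force: 24.9
```

It's on the floor at z .067, as predicted. Clearance is ±4 mm inside the 6 mm tolerance, so I'm releasing and retreating.

```bash
python3 -m pendant '{"travel":[[0,0,0],[0,0,0],[0,0,0],[0,0,0],[0,0,0],[0,0,-0.2],[0,0,-0.5],[0,0,-0.9],[0,0,-0.9]],"turn":[[0,0,0],[0,0,0],[0,0,0],[0,0,0],[0,0,0],[0,0,0],[0,0,0],[0,0,0],[0,0,0]],"hand":[80,80,80,80,80,80,80,80,80]}' 
python3 -m pendant '{"travel":[[0,0,-0.3],[0,0,-0.7],[0,0,-0.9],[0,0,-0.9]],"turn":[[0,0,0],[0,0,0],[0,0,0],[0,0,0]],"hand":[80,80,80,80]}' 
python3 - <<'E'
from h import *
for n in('top','side'): cv2.imwrite(f'pics/{n}5.png',ctrl.snapshot(n)[:,:,::-1])
a=cv2.imread('pics/side5.png')[115:215,345:425]; b=cv2.imread('pics/top5.png')[180:260,390:450]
o=np.zeros((600,800,3),'uint8');o[:500,:400]=cv2.resize(a,(400,500),interpolation=2);o[:533,400:]=cv2.resize(b,(400,533),interpolation=2)
cv2.imwrite('pics/v5.png',o)
goal((.567,-.27,.24),-87.2)
E
```

```text
time: 18.6
tool_pos: [0.4579, -0.1337, 0.1624]
ee_rot: [1.0, 0.023, 0.005, 0.003]
wrist_force: [-0.4, -0.5, -0.6]
grip_width: 0.0797
grip_force: 0.0
time: 19.0
tool_pos: [0.456, -0.133, 0.2493]
ee_rot: [1.0, 0.023, 0.003, 0.001]
wrist_force: [0.5, -0.5, -0.3]
grip_width: 0.0801
grip_force: 0.0
at [ 0.4543 -0.1323  0.245 ] alpha -87.3 t 19.1 w 0.0800 g 0.0 F [-0.9  0.1 -0.6]
travel [1.061 1.429 0.048] turn [-0.0001  0.0003 -0.0006]
```

View pics/v5.png

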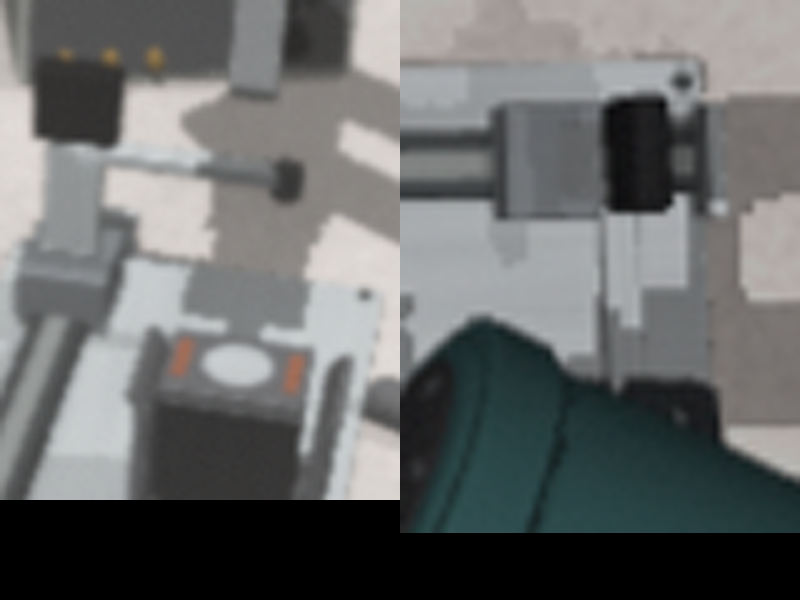

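The module is seated upright and free of the fingers, and the nozzle arm is clear. In the top view the grip spans u 420.3–430 around v 202.7. I'll compute its centre and the pad position.

```bash
python3 - <<'E'
from h import *
T=lambda x,y:(390+(x-400)/6.667-.5,180+y/6.667-.5); S=lambda x,y:(345+x/5-.5,115+y/5-.5)
print('R top',hit('top',T(670,155),.16),'L bot',hit('top',T(605,155),.116))
print('far/near top',hit('top',T(645,97),.16),hit('top',T(645,212),.16))
print('side top corners?',hit('side',S(38,62),.16),hit('side',S(122,62),.16),'bot',hit('side',S(37,140),.116),hit('side',S(118,145),.116))
print('pad side',hit('side',S(238,366),.092),'bars',hit('side',S(182,357),.092),hit('side',S(294,373),.092))
print('tip side',hit('side',S(287,200),.0995),'nozzle low');
E
```

```text
R top [ 0.5690836  -0.28008562  0.16      ] L bot [ 0.57020691 -0.26809375  0.116     ]
far/near top [ 0.59095374 -0.27016748  0.16      ] [ 0.54708195 -0.27072549  0.16      ]
side top corners? [ 0.59220209 -0.27097225  0.16      ] [ 0.55160776 -0.28405536  0.16      ] bot [ 0.59093005 -0.2691889   0.116     ] [ 0.54971092 -0.27695353  0.116     ]
pad side [ 0.45605666 -0.13420975  0.092     ] bars [ 0.48236377 -0.13336378  0.092     ] [ 0.43029792 -0.13664791  0.092     ]
tip side [ 0.46006165 -0.27705775  0.0995    ] nozzle low
```

```bash
python3 -m pendant '{"travel":[[0.2,0.3,0],[0.54,0.74,0],[0.54,0.74,0],[0.54,0.74,0]],"turn":[[0,0,0],[0,0,0],[0,0,0],[0,0,0]],"hand":[80,80,80,80]}' >/dev/null
python3 -m pendant '{"travel":[[0.2,0.3,0],[0.54,0.74,0],[0.54,0.74,0],[0.54,0.74,0]],"turn":[[0,0,0],[0,0,0],[0,0,0],[0,0,0]],"hand":[80,80,80,80]}' 
python3 - <<'E'
from h import *
goal((.569,-.274,.137),-87.2)
E
```

```text
time: 19.9
tool_pos: [0.5686, -0.2745, 0.244]
ee_rot: [1.0, 0.023, -0.002, -0.001]
wrist_force: [0.6, 0.5, -0.6]
grip_width: 0.0799
grip_force: 0.0
at [ 0.5686 -0.2745  0.244 ] alpha -87.3 t 19.9 w 0.0799 g 0.0 F [ 0.6  0.5 -0.6]
travel [ 0.007 -0.002  1.07 ] turn [-0.0008  0.0011 -0.0007]
```

```bash
python3 -m pendant '{"travel":[[0,0,0.3],[0,0,0.6],[0,0,0.85],[0,0,1],[0,0,1]],"turn":[[0,0,0],[0,0,0],[0,0,0],[0,0,0],[0,0,0]],"hand":[60,60,60,60,60]}'
python3 -m pendant '{"travel":[[0,0,0.05],[0,0,0.05],[0,0,0.05],[0,0,0.05],[0,0,0.05],[0,0,0.05],[0,0,0.05],[0,0,0.05],[0,0,0.05],[0,0,0.05]],"turn":[[0,0,0],[0,0,0],[0,0,0],[0,0,0],[0,0,0],[0,0,0],[0,0,0],[0,0,0],[0,0,0],[0,0,0]],"hand":[8,8,8,8,8,8,8,8,8,8]}' 10
python3 - <<'E'
from h import *
goal((.563,-.138,.137),-87.2)
E
```

```text
time: 20.4
tool_pos: [0.5674, -0.273, 0.1444]
ee_rot: [1.0, 0.024, -0.002, -0.001]
wrist_force: [-0.9, 0.6, -0.4]
grip_width: 0.0599
grip_force: 0.0
time: 21.4
tool_pos: [0.5695, -0.275, 0.1414]
ee_rot: [1.0, 0.024, 0.0, 0.0]
wrist_force: [0.4, 1.3, 3.1]
grip_width: 0.0155
grip_force: 10.0
at [ 0.5695 -0.275   0.1414] alpha -87.3 t 21.4 w 0.0155 g 10.0 F [0.4 1.3 3.1]
travel [-0.    -1.371  0.044] turn [ 0.     -0.0002 -0.0006]
```

```bash
python3 -m pendant '{"travel":[[0,-0.1,0],[0,-0.3,0],[0,-0.5,0],[0,-0.7,0],[0,-0.85,0],[0,-0.9,0],[0,-0.9,0]],"turn":[[0,0,0],[0,0,0],[0,0,0],[0,0,0],[0,0,0],[0,0,0],[0,0,0]],"hand":[8,8,8,8,8,8,8]}'
python3 -m pendant '{"travel":[[0,-0.1,0],[0,-0.25,0],[0,-0.4,0],[0,-0.52,0],[0,-0.58,0],[0,-0.58,0],[0,-0.58,0]],"turn":[[0,0,0],[0,0,0],[0,0,0],[0,0,0],[0,0,0],[0,0,0],[0,0,0]],"hand":[8,8,8,8,8,8,8]}'
python3 - <<'E'
from h import *
goal((.563,-.128,.137),-87.2)
for n in('top','side'): cv2.imwrite(f'pics/{n}6.png',ctrl.snapshot(n)[:,:,::-1])
a=cv2.imread('pics/side6.png')[140:215,350:430]; b=cv2.imread('pics/top6.png')[190:270,330:400]
o=np.zeros((480,800,3),'uint8');o[:375,:400]=cv2.resize(a,(400,375),interpolation=2);o[:457,400:]=cv2.resize(b,(400,457),interpolation=2)
cv2.imwrite('pics/v6.png',o)
E
```

```text
time: 22.1
tool_pos: [0.5648, -0.1828, 0.1414]
ee_rot: [1.0, 0.024, -0.0, -0.001]
wrist_force: [-1.3, 2.4, 4.4]
grip_width: 0.0158
grip_force: 10.0
time: 22.8
tool_pos: [0.562, -0.1248, 0.1414]
ee_rot: [1.0, 0.024, -0.0, -0.001]
wrist_force: [-2.0, 1.5, 5.3]
grip_width: 0.016
grip_force: 10.0
at [ 0.562  -0.1248  0.1414] alpha -87.2 t 22.8 w 0.0160 g 10.0 F [-2.   1.5  5.3]
travel [0.009 0.033 0.044] turn [-0.0009  0.0002 -0.0002]
```

View pics/v6.png

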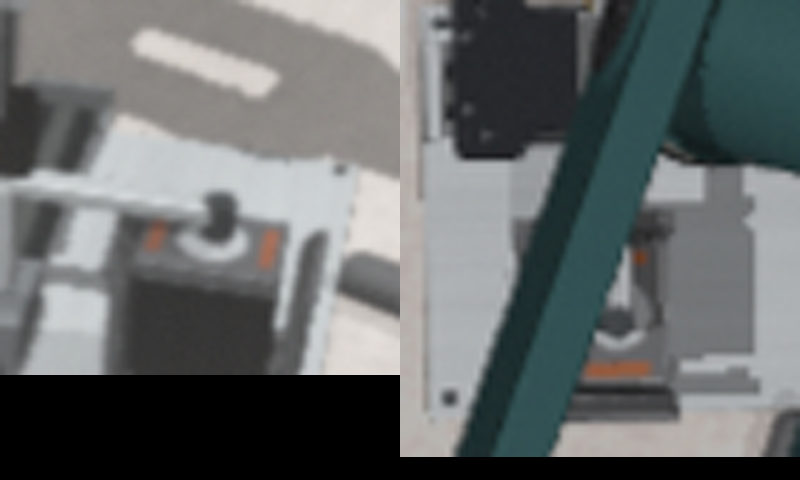

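```bash
python3 - <<'E'
from h import *
S=lambda x,y:(350+x/5-.5,140+y/5-.5);T=lambda x,y:(330+(x-400)/5.714-.5,190+y/5.714-.5)
print('pad',hit('side',S(212,242),.092),'tip',hit('side',S(219,236),.0995))
print('top: nozzle',[hit('top',T(620,323),z).round(4) for z in(.1,.116,.125)],'near bar',hit('top',T(618,369),.092),'far bar',hit('top',T(640,258),.092))
E
```

```text
pad [ 0.45633683 -0.13327142  0.092     ] tip [ 0.45269024 -0.12824724  0.0995    ]
top: nozzle [array([ 0.4513, -0.1338,  0.1   ]), array([ 0.4525, -0.1312,  0.116 ]), array([ 0.4531, -0.1297,  0.125 ])] near bar [ 0.42924237 -0.13461952  0.092     ] far bar [ 0.48142008 -0.14392139  0.092     ]
```

The side and top views both put the nozzle about 3 mm too far to +y, so I'm nudging it back 3 mm, opening and retreating upward.

```bash
python3 -m pendant '{"travel":[[0,0.015,0],[0,0.03,0],[0,0.03,0],[0,0.03,0]],"turn":[[0,0,0],[0,0,0],[0,0,0],[0,0,0]],"hand":[8,8,8,8]}'
python3 -m pendant '{"travel":[[0,0,0],[0,0,0],[0,0,0],[0,0,0],[0,0,-0.3],[0,0,-0.7],[0,0,-1],[0,0,-1]],"turn":[[0,0,0],[0,0,0],[0,0,0],[0,0,0],[0,0,0],[0,0,0],[0,0,0],[0,0,0]],"hand":[60,60,60,60,60,60,60,60]}'
python3 -m pendant '{"travel":[[0.3,0.3,-0.3],[0.3,0.8,-0.6],[0.3,1,-0.6],[0.3,1,-0.6]],"turn":[[0,0,0],[0,0,0],[0,0,0],[0,0,0]],"hand":[60,60,60,60]}'
python3 -m pendant '{"travel":[[0,0.5,0],[0,1,0],[0,1,0],[0,1,0],[0,1,0]],"turn":[[0,0,0],[0,0,0],[0,0,0],[0,0,0],[0,0,0]],"hand":[60,60,60,60,60]}'
python3 - <<'E'
from h import *
for n in('top','side'): cv2.imwrite(f'pics/{n}7.png',ctrl.snapshot(n)[:,:,::-1])
a=cv2.imread('pics/side7.png')[140:215,350:430]; b=cv2.imread('pics/top7.png')[190:270,330:400]
o=np.zeros((480,800,3),'uint8');o[:375,:400]=cv2.resize(a,(400,375),interpolation=2);o[:457,400:]=cv2.resize(b,(400,457),interpolation=2)
cv2.imwrite('pics/v7.png',o)
E
```

```text
time: 23.3
tool_pos: [0.5621, -0.128, 0.1414]
ee_rot: [1.0, 0.024, -0.0, -0.002]
wrist_force: [-2.8, 1.3, 5.1]
grip_width: 0.0158
grip_force: 10.0
time: 24.1
tool_pos: [0.5648, -0.1309, 0.247]
ee_rot: [1.0, 0.023, 0.005, 0.002]
wrist_force: [0.6, -0.4, 0.8]
grip_width: 0.0603
grip_force: 0.0
time: 24.5
tool_pos: [0.5971, -0.2324, 0.2998]
ee_rot: [1.0, 0.021, -0.0, 0.0]
wrist_force: [-0.2, 0.6, -0.6]
grip_width: 0.06
grip_force: 0.0
time: 25.0
tool_pos: [0.602, -0.3269, 0.3005]
ee_rot: [1.0, 0.024, -0.0, -0.001]
wrist_force: [-0.0, 0.7, -0.7]
grip_width: 0.0602
grip_force: 0.0
```

View pics/v7.png

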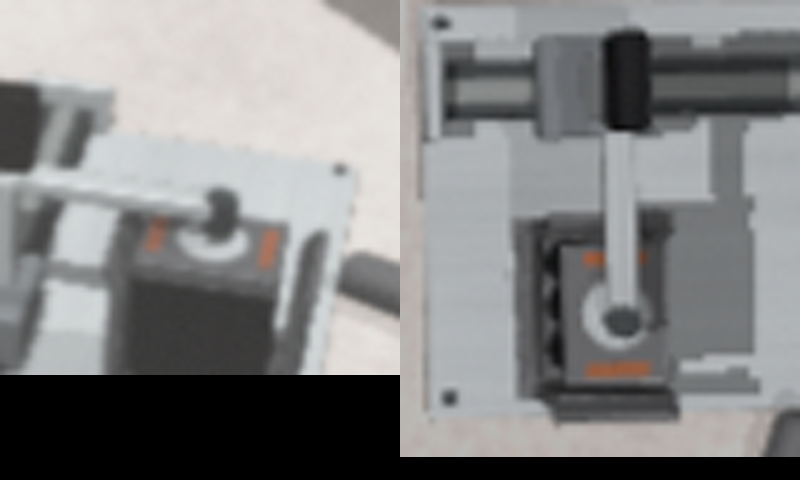

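```bash
python3 - <<'E'
from h import *
T=lambda x,y:(330+(x-400)/5.714-.5,190+y/5.714-.5)
n,f=hit('top',T(618,369),.092),hit('top',T(616,258),.092)
print('bars',n,f,'mid',(n+f)/2,'pad',hit('top',T(617,316),.092),'nozzle',[hit('top',T(622,321),z).round(4) for z in(.112,.116,.122)])
S=lambda x,y:(350+x/5-.5,140+y/5-.5)
t=cv2.imread('pics/side7.png');s6=cv2.imread('pics/side6.png')
def dark(im):
    q=im[174:192,388:400];m=cv2.cvtColor(q,6)<75;v,u=np.nonzero(m);return u.mean()+388,v.mean()+174,len(u)
print(dark(s6),dark(t))
E
```

```text
bars [ 0.42924237 -0.13461952  0.092     ] [ 0.48111769 -0.13256361  0.092     ] mid [ 0.45518003 -0.13359156  0.092     ] pad [ 0.45397693 -0.13361746  0.092     ] nozzle [array([ 0.4531, -0.1327,  0.112 ]), array([ 0.4534, -0.1321,  0.116 ]), array([ 0.4538, -0.1311,  0.122 ])]
(np.float64(393.75), np.float64(184.375), 16) (np.float64(394.2), np.float64(184.4), 5)
```

```bash
python3 -c "
from rig import ctrl
print(ctrl.finish_job())"
```

```text
the job is handed in; nothing more can be done
None
```

The job is handed in, with no verdict returned: the module stands upright and released in the cradle, and the nozzle was measured about 2–3 mm from its pad centre (8 mm allowed), at about 25 s of the 64 s limit.

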